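# Tension the drive belt of a gem-polishing lap with the star-wheel adjuster

## Robot

A 7-joint arm with a two-finger parallel gripper is mounted at the origin on the work surface. World frame = base frame: x ahead of the robot, y to its left, z up, the work surface at z = 0. Lengths are in m, angles in rad, forces in N, time in s.
With the tool pointing down it reaches from about 0.4 to 0.875 m from the base axis. Payload 6.5 kg.
Tool frame: the origin (TCP) lies between the finger pads; the fingertips stand 14 mm ahead of it and the grasp point (between the pads) lies 5 mm behind it; z points along the fingers, y is the line along which they close (so a half turn about z gives the same grasp; the last joint's range is limited). The gripper opens to 88 mm and grips with 3 to 60 N. Pads are 18 mm wide; open, the fingers measure 123 mm over their backs; the gripper's body (75 mm by 187 mm) begins 45 mm behind the grasp point.
Start: joints at [-1.311, 0.536, -0.004, 1.538, 0.003, 1.067, -0.071], TCP at [0.208, 0.616, 0.253] pointing down, gripper open.
Joint ranges: [-2.7, 2.7], [-0.37, 2.16], [-1.27, 1.26], [0.24, 2.4], [-1.31, 4.45], [0.19, 1.91], [-2.76, 2.76]. Speed limits (rad/s): [2.39, 2.39, 3.14, 3.14, 3.14, 3.14, 3.14].

## Interface

Orientations are given as a unit quaternion [x, y, z, w].
In Python, from station import move_ptp, movel, move_joints, ungrasp, close, wait, ik, get_state, snapshot, Unreachable, job_done gives the robot as it stands. The module is installed in compiled form; this text tells all that it offers. Calls block until the motion is done:
- move_ptp(position, orientation): joint-space move of the TCP to a pose.
- movel(position, rate=0.15, attitude=None, force_limit=None): straight line of the TCP; attitude=None keeps the orientation; rate is the mean speed in m/s. With force_limit (N) it stops when the force on the tool has changed by that much, and returns True; else False.
- move_joints(angles): joint-space move.
- ungrasp() and close(squeeze=None): open the fingers fully, or close them until they stop; squeeze is the grip in N (None keeps the last).
- wait(seconds).
- ik(position, orientation): joint angles nearest the present ones, or None.
- get_state(): the state.
- snapshot(name): name is "side" or "top"; returns a dict with "img" (384x512x3 uint8, red, green, blue), "depth" (384x512 float32, m along the optical axis (not along the pixel's ray), 0 where there is no reading), "K" (3x3 intrinsics, pixels), "pose" (4x4, takes a point from camera to world coordinates). Camera axes: x right, y down, z forward; pixel columns grow to the right and rows downward; lengths in m; the calibration is good to about 2 mm. A picture is of the moment at which its call begins.
A pose or a line that the arm cannot do raises Unreachable and nothing moves.
- job_done(): hands the job in; it is judged then, once.
The state is a dict: "time": time; "joint_positions": joint angles; "joint_velocities": joint speeds; "tau": joint torques, N m; "ee_pos": TCP position; "orientation": TCP orientation; "wrist_force": force on the tool from outside, world axes, zero at the start; "ft_torque": the same for the moment, N m; "width": finger opening in m; "gripper_force": force on a finger pad.
Only numpy, scipy, OpenCV 4.12 (cv2) and the standard library are available. Lean on these libraries where they do the work, as an engineer would, in place of code of your own. Each camera call takes 0.05 s, during which the arm holds its last target. There are 200 camera calls.

## Task

The drive belt of the gem-polishing lap is slack. Take the red-handled adjusting lever from the wooden tool stand, put its blade through the slot in the machine's sloping panel and push the brass star wheel round the way the red arrow points, one tooth at a time, letting it click to rest in each notch, until the red pointer rests in the green band of the tension gauge. Then stand the lever back in its free socket in the tool stand, right down and upright, without disturbing the other things; turn the wheel only with the lever, never with the gripper.

Things in the scene. Friction and masses are not known exactly. Their poses are not given: they have to be found in the camera images.
- lap_machine: Cream bench polishing lap, fixed, 325 mm front to back, 300 wide. Origin on the table under the middle; x to its back, y to its left as its user (at -x) sees it, z up. A 60 mm high lip in front, then a panel sloping 30 deg from level, from x = -150, z = 60 to x = -11, z = 140 mm; behind it a deck with a round bowl (rim 164 mm above the table).
- slot_mouth (a point): Centre of the access slot, on the panel's outer face: x up the slope, y along the slot to the machine's left, z square out of the panel (30 deg from vertical). Slot 52 mm long (y), 18 mm wide (x). Panel 4 mm thick; guard cheeks carry on the slot's long sides to 20 mm below the face, so a blade enters only about square to the panel (within 15 deg).
- star_wheel: Brass star wheel: 10 tapered teeth, 12 mm thick, 100 mm over tips, 68 at roots. Origin on its axis (parallel to slot x), 53 mm below the face under the slot's centre; tips pass 3 mm below the face. In every notch one tooth points out at slot y = 0, the next at +-29 mm; the gaps' middles are at y = -12 and +12 mm, 14 mm wide. A blade tip 15 mm below the face is well in a gap, clear of the hub.
- tension_pointer (a joint): Red gauge pointer, geared to the wheel: metres up from the middle of the 7 mm green band, 0.007 a tooth; grows as the teeth in the slot go to slot +y (arrow). A detent holds the wheel in notches at multiples of 0.007: over half a tooth it snaps on, else back. Starts at -0.014 or -0.021 (rarely balanced between). About 3 N at the tooth; a blade stroke from y = -12 to +16 mm makes one tooth.
- green_mark (a point): Middle of the gauge's green band on the panel (same axes as the slot). The gauge's black bezel stands 7 mm above the panel face; white scale below the green, orange above. The slot's ends stop the blade's centre at slot y = +-23 mm, before two teeth are made.
- lever_grip (a point): Grip point of the adjusting lever, on its axis 120 mm above its blade tip. z runs from blade to handle, y across the blade's 5 mm thickness, x across its 10 mm width. 0.16 kg, 156 mm long: flat blade 78 mm, round collar 38 mm across and 10 high, red square handle 26 x 26 x 68 mm. Starts upright in one of the stand's sockets, axes parallel to the stand's.
- lever_tip (a point): Tip of the lever's blade (same axes). The blade's flat 10 mm face (normal y) bears on the tooth.
- lever: The adjusting lever as a body; origin at the blade tip, same axes.
- tool_stand: Wooden tool stand, fixed, 80 x 230 mm, 85 high, origin under its middle on the table, long along its y. Three square sockets 26 mm wide go right through, at y = -75, 0, +75 mm, x = 0. A tool stands with its blade in a socket and its 38 mm collar on the top: the lever's tip is then 7 mm and its grip point 127 mm above the table.
- file_mid (a point): Middle of the file's wooden handle, 28 mm thick, standing in another socket (top 161 mm above the table). Leave it.
- driver_mid (a point): Middle of the blue screwdriver's handle, 26 mm thick, standing in another socket (top 161 mm above the table). Leave it.
- loupe: Folding loupe lying on the table, 70 mm long, 22 mm high. Leave it.
- tweezers: Steel tweezers, 145 mm long, lying on the table. Leave them.
- stone_tray: Black tray with coloured stones, 100 x 130 x 22 mm. Leave it.
- polish_bottle: White bottle with a red cap, 54 mm across, 130 mm high. Leave it.
- spare_lap: Spare copper lap, a disc 150 mm across, 12 mm thick, flat on the table. Leave it.
Things that resemble listed ones, but are neither listed nor needed, are in the scene too. There is more than one size of the part that bears driver_mid; the job needs the smaller.

How it is judged:
By the outcome, as a careful person would: the job done as asked, in the order asked, and still so for the second after the job is handed in, with the robot touching nothing.
It also fails if it takes over 64 s, if anything falls off the work surface, if the arm or the gripper's body presses on something with over 40 N, if the wrist force passes 120 N, or if a joint passes its speed limit or range.

## Working session

There is one attempt and no reset: what is moved stays moved. The work goes in short steps, each a Python script; the robot and the scene stay as the last script left them, time stands still between calls to the robot, and variables do not carry over. Pictures are saved under pics/ and viewed, at most 10 in all, crops included, and the job is handed in when it is done.

```bash
mkdir -p pics
python3 - <<'E'
from station import *
import cv2,numpy as np,pickle
d={}
for n in("side","top"):
    s=snapshot(n);d[n]=s;cv2.imwrite(f"pics/{n}0.png",s["img"][:,:,::-1]);print(n,s["K"].round(1).tolist(),s["pose"].round(3).tolist(),(s["depth"]>0).mean())
pickle.dump(d,open("s0.pkl","wb"))
print(get_state())
E
```

```text
side [[384.8, 0.0, 254.9], [0.0, 384.8, 192.2], [0.0, 0.0, 1.0]] [[-0.739, -0.435, 0.514, 0.111], [-0.673, 0.457, -0.582, 0.439], [0.019, -0.776, -0.631, 0.631], [0.0, 0.0, 0.0, 1.0]] 0.9957784016927084
top [[499.7, 0.0, 252.5], [0.0, 499.7, 196.0], [0.0, 0.0, 1.0]] [[0.025, -0.998, 0.063, 0.458], [-0.999, -0.026, -0.02, -0.056], [0.021, -0.063, -0.998, 1.414], [0.0, 0.0, 0.0, 1.0]] 0.9960530598958334
{'time': 0.1, 'joint_positions': array([-1.31120247,  0.53707324, -0.0044674 ,  1.53872923,  0.00259717,
        1.06729241, -0.07123366]), 'joint_velocities': array([ 1.19488972e-03, -1.66848937e-03,  1.56186045e-03, -2.93993119e-03,
       -1.49995200e-03,  2.70635756e-04, -2.75361684e-05]), 'tau': array([ 3.15444566e-03, -5.72085178e+01,  9.93610360e-01, -2.52231824e+01,
       -5.62445959e-02,  1.34348846e-02,  4.27652981e-05]), 'ee_pos': array([0.20786859, 0.61532788, 0.2519551 ]), 'orientation': array([ 1.62147161e-01,  9.86766304e-01, -7.44480780e-04, -7.47619237e-05]), 'wrist_force': array([-0.44757163, -0.26446778,  0.21698408]), 'ft_torque': array([ 0.04068022, -0.00462329,  0.02133225]), 'gripper_force': 0.0, 'width': 0.08789547881635068}
```

View pics/side0.png

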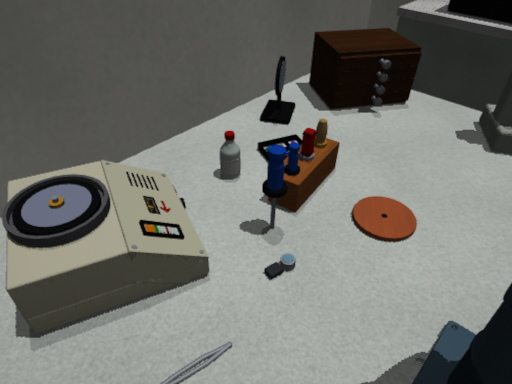

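View pics/top0.png

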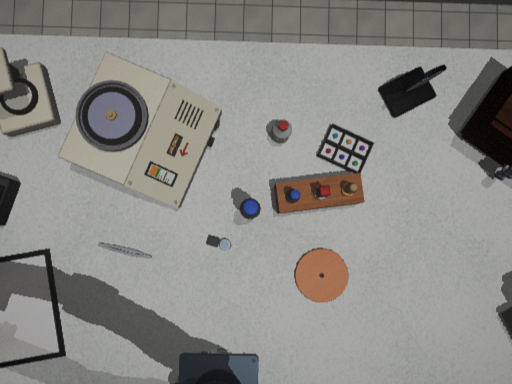

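Candidates: the red lever handle is at top (323,190) / side (309,143), in the middle socket. It could be confused with the red bottle cap at top (282,126) / side (229,134), the small blue driver at top (293,195) / side (293,157), the large loose blue driver at top (250,208) / side (277,168), or the file at top (350,188) / side (322,132). I choose the square red handle in the stand and check it in a close crop.

```bash
cat > h.py <<'E'
import numpy as np,cv2,pickle
from scipy.spatial.transform import Rotation as R
def ray(s,u,v):
    d=s["pose"][:3,:3]@np.linalg.solve(s["K"],[u,v,1.]);return s["pose"][:3,3],d
def onz(s,u,v,z):
    o,d=ray(s,u,v);return o+d*(z-o[2])/d[2]
def onplane(s,u,v,p,n):
    o,d=ray(s,u,v);return o+d*(np.dot(p-o,n)/np.dot(d,n))
def tri(s1,p1,s2,p2):
    o1,d1=ray(s1,*p1);o2,d2=ray(s2,*p2)
    t=np.linalg.lstsq(np.c_[d1,-d2],o2-o1,rcond=None)[0]
    a=o1+d1*t[0];b=o2+d2*t[1];return (a+b)/2,np.linalg.norm(a-b)
def pts(s,mask):
    v,u=np.nonzero(mask&(s["depth"]>0));z=s["depth"][v,u]
    c=np.linalg.solve(s["K"],np.c_[u,v,np.ones(len(u))].T)*z
    return (s["pose"][:3,:3]@c).T+s["pose"][:3,3]
E
python3 - <<'E'
from h import *
d=pickle.load(open("s0.pkl","rb"));t=d["top"]["img"];s=d["side"]["img"]
def c(im,x,y,w,h):return cv2.resize(im[y:y+h,x:x+w],(400,300),interpolation=cv2.INTER_CUBIC)
m=np.vstack([np.hstack([c(t,265,155,104,78),c(t,130,95,108,81) if 0 else c(t,120,110,112,84)]),np.hstack([c(s,255,105,100,75),c(s,115,175,92,69)])])
cv2.imwrite("pics/crop1.png",m[:,:,::-1])
# depth top of things
S=d["top"];P=pts(S,np.ones((384,512),bool)).reshape(-1,3) if (S["depth"]>0).all() else None
for u,v in((323,190),(321,187),(293,195),(350,188),(250,208),(282,126),(310,203),(176,145),(161,173),(188,112),(190,140),(140,185)):
    z=S["depth"][v,u];o,dr=ray(S,u,v);print((u,v),(o+dr*z).round(4))
E
```

```text
(323, 190) [ 0.5572 -0.2586  0.162 ]
(321, 187) [ 0.565  -0.254   0.1583]
(293, 195) [ 0.5428 -0.1834  0.1593]
(350, 188) [ 0.5648 -0.3287  0.1535]
(250, 208) [ 0.5048 -0.0748  0.2207]
(282, 126) [ 0.7253 -0.1547  0.1233]
(310, 203) [ 0.5275 -0.2365  0.0872]
(176, 145) [0.6734 0.1249 0.0868]
(161, 173) [0.5956 0.1596 0.1017]
(188, 112) [0.76   0.0941 0.1022]
(190, 140) [0.6879 0.0881 0.0865]
(140, 185) [0.5614 0.2104 0.1158]
```

View pics/crop1.png

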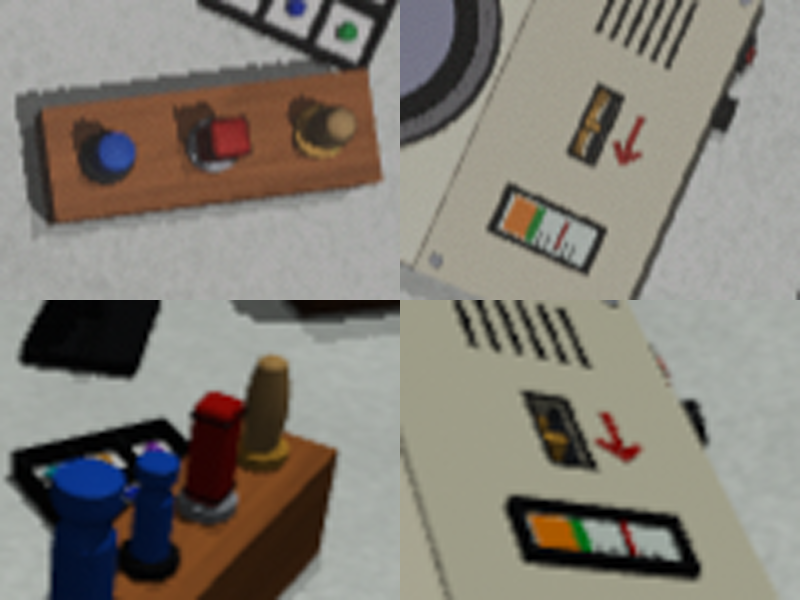

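The crop confirms it: the red square handle with the steel collar sits in the middle socket, with the small blue driver and the file either side. The slot is at about top (175,145), with the gauge below it at (161,173). The pointer is on the white scale below the green band.

```bash
cat >> h.py <<'E'
def blob(mask,x,y,w,h):
    m=np.zeros_like(mask,np.uint8);m[y:y+h,x:x+w]=mask[y:y+h,x:x+w]
    n,l,st,c=cv2.connectedComponentsWithStats(m)
    if n<2:return None,None
    i=1+np.argmax(st[1:,4]);return c[i],l==i
def chan(s):
    im=s["img"].astype(int);return im[...,0],im[...,1],im[...,2]
E
python3 - <<'E'
from h import *
d=pickle.load(open("s0.pkl","rb"));T,S=d["top"],d["side"]
r,g,b=chan(T);rs,gs,bs=chan(S)
# lever top
_,mt=blob((r>90)&(g<70)&(b<70),308,175,30,35);P=pts(T,mt);
print("red z",np.percentile(P[:,2],[5,50,95]).round(4))
top=P[P[:,2]>.156];print("lever top(top depth)",len(top),((top.max(0)+top.min(0))/2).round(4),top.mean(0).round(4))
_,ms=blob((rs>80)&(gs<60)&(bs<60),298,120,22,50);Q=pts(S,ms)
tq=Q[Q[:,2]>.158];print("side",len(Q),len(tq),np.percentile(Q[:,2],[1,99]).round(4),((tq.max(0)+tq.min(0))/2).round(4), Q.mean(0).round(4))
# triangulate top faces
vt=np.argwhere(mt&(r>150)).mean(0)[::-1]; 
zt=T["depth"];zs=S["depth"]
def zimg(s):
    v,u=np.mgrid[:384,:512];c=np.linalg.solve(s["K"],np.c_[u.ravel(),v.ravel(),np.ones(u.size)].T)*s["depth"].ravel()
    return ((s["pose"][:3,:3]@c).T+s["pose"][:3,3]).reshape(384,512,3)
XT,XS=zimg(T),zimg(S)
a=np.argwhere(mt&(XT[...,2]>.156)).mean(0)[::-1];c=np.argwhere(ms&(XS[...,2]>.157)).mean(0)[::-1]
print("tri lever top",a,c,tri(T,a,S,c))
# stand
w=(r>60)&(r-b>35)&(r-g>25)&(abs(XT[...,2]-.085)<.006);_,mw=blob(w.astype(np.uint8),265,160,110,60)
W=np.array([onz(T,u,v,.085)[:2] for v,u in np.argwhere(mw)]).astype(np.float32)
print("stand",cv2.minAreaRect(W*1000),np.median(XT[mw][:,2]))
# panel
cream=(r>120)&(abs(r-g)<25)&(r-b>10)&(XT[...,2]>.065)&(XT[...,2]<.135)
_,mp=blob(cream.astype(np.uint8),110,85,115,125);P=pts(T,mp)
c0=np.median(P,0)
for _ in range(6):
    n=np.linalg.svd(P-c0,full_matrices=False)[2][2];n*=np.sign(n[2]);e=(P-c0)@n;P=P[abs(e)<.004];c0=P.mean(0)
print("panel",len(P),c0.round(4),n.round(4),"tilt",np.degrees(np.arccos(n[2])),"yaw x",np.degrees(np.arctan2(-n[1],-n[0])),e.std())
def sl(s,box,ch):
    q=ch;dark=(q[0]+q[1]+q[2]<np.median((q[0]+q[1]+q[2])[box[1]:box[1]+box[3],box[0]:box[0]+box[2]])*.8)
    return blob(dark.astype(np.uint8),*box)
ct,m1=sl(T,(164,130,14+10,30),(r,g,b))
cs,m2=sl(S,(142,194,19,20),(rs,gs,bs))
for s,m in((T,m1),(S,m2)):
    cn=max(cv2.findContours(m.astype(np.uint8),0,1)[0],key=cv2.contourArea)
    rr=cv2.minAreaRect(cn);bx=np.array([onplane(s,*p,c0,n) for p in cv2.boxPoints(rr)])
    L=[np.linalg.norm(bx[i]-bx[i-1]) for i in range(1,3)];k=np.argmax(L);dd=bx[k+1]-bx[k]
    print("slot",rr,onplane(s,*rr[0],c0,n).round(4),np.round(L,4),np.degrees(np.arctan2(dd[1],dd[0])))
print(tri(T,ct,S,cs))
E
```

```text
red z [0.0846 0.1611 0.1654]
lever top(top depth) 87 [ 0.5575 -0.2627  0.1616] [ 0.5574 -0.263   0.1616]
side 47 47 [0.1603 0.1644] [ 0.5565 -0.2599  0.1623] [ 0.556  -0.2588  0.1626]
tri lever top [324.72413793 189.95402299] [309.44680851 130.74468085] (array([ 0.5580113 , -0.26303244,  0.15992961]), np.float64(0.001029817542015408))
stand ((557.5061645507812, -262.14959716796875), (79.10572052001953, 229.51715087890625), 8.457959175109863) 0.08423220944762644
panel 3987 [0.6765 0.1327 0.1021] [-0.1826 -0.4561  0.871 ] tilt 29.423041862531907 yaw x 68.18365363787696 0.0018915031962066537
slot ((174.41754150390625, 144.6855926513672), (9.442719459533691, 22.64221954345703), 23.96249008178711) [0.6722 0.1275 0.0985] [0.0599 0.026 ] -21.775703544266193
slot ((151.08621215820312, 204.4655303955078), (21.726354598999023, 9.099071502685547), 68.19859313964844) [0.6745 0.1281 0.0993] [0.0306 0.0729] 157.05339982656096
(array([0.67288301, 0.1281007 , 0.09948446]), np.float64(0.001569771312776073))
```

Measured: lever axis at (0.5575,-0.2625), stand yaw 8.5°, slot mouth at (0.673,0.128,0.099), slot x yaw 68°. Next I check reachability, read the pointer and grasp.

```bash
cat >> h.py <<'E'
YS=np.radians(8.46);YM=np.radians(68.2)
LEV=np.array([.5575,-.2625]);M0=np.array([.6730,.1280,.0992])
TL=.115  # TCP to blade tip
def frame(z,y):
    return np.c_[np.cross(y,z),y,z]
hx=np.array([np.cos(YM),np.sin(YM),0]);up=np.array([0,0,1.])
c3,s3=np.cos(np.pi/6),.5
sx=hx*c3+up*s3;sn=-hx*s3+up*c3;sy=np.cross(sn,sx)
RS=frame(-up,np.array([np.cos(YS),np.sin(YS),0]));RM=frame(-sn,sx)
FL=np.diag([-1,-1,1.])
def q(M):return R.from_matrix(M).as_quat()
def slot(x,y,h): # TCP for the blade tip at slot coords
    return M0+sx*x+sy*y+sn*(h+TL)
def pointer(s,box,off=.005):
    r,g,b=chan(s);p=M0+sn*off;o=[]
    for m in((r>90)&(g<70)&(b<75)&(r-g>50),(g-r>40)&(g-b>30)):
        c,k=blob(m.astype(np.uint8),*box)
        if c is None:o.append(None);continue
        X=onplane(s,*c,p,sn)-M0;o.append((c.round(1),round(X@sx,4),round(X@sy,4)))
    return o
E
python3 - <<'E'
from h import *
from station import *
d=pickle.load(open("s0.pkl","rb"))
print("top",pointer(d["top"],(143,158,40,32)));print("side",pointer(d["side"],(138,218,48,24)))
for f in(np.eye(3),FL):
    for n,p,M in(("st hi",[*LEV,.32],RS),("st",[*LEV,.122],RS),("st up",[*LEV,.35],RS),("slot hi",slot(0,-.012,.08),RM),("slot in",slot(0,-.012,-.015),RM),("slot +",slot(0,.02,-.015),RM)):
        a=ik(list(p),list(q(M@f)));print(n,np.round(p,3),None if a is None else np.round(a,2))
E
```

```text
top [(array([166., 173.]), np.float64(-0.0097), np.float64(0.0783)), (array([157.6, 172.2]), np.float64(0.0122), np.float64(0.0856))]
side [(array([167. , 229.3]), np.float64(-0.0074), np.float64(0.0848)), (array([156.4, 228.9]), np.float64(0.0155), np.float64(0.0873))]
st hi [ 0.558 -0.262  0.32 ] [-0.24  0.55  0.9   1.59 -0.45  1.22  0.9 ]
st [ 0.558 -0.262  0.122] [-0.21  0.83  0.88  1.76 -0.78  0.94  1.14]
st up [ 0.558 -0.262  0.35 ] [-0.25  0.53  0.93  1.56 -0.43  1.28  0.88]
slot hi [0.648 0.033 0.268] [-0.22  0.51  0.46  1.72 -0.88  1.04  1.87]
slot in [0.666 0.077 0.186] [ 0.04  0.6   0.    1.73 -0.74  0.77  1.76]
slot + [0.636 0.089 0.186] [ 0.02  0.56 -0.    1.81 -0.77  0.73  1.79]
st hi [ 0.558 -0.262  0.32 ] [-0.33  0.63  1.09  1.6  -0.58  1.27 -2.13]
st [ 0.558 -0.262  0.122] [-0.31  0.96  1.08  1.76 -0.98  1.06 -1.86]
st up [ 0.558 -0.262  0.35 ] [-0.33  0.6   1.1   1.56 -0.54  1.32 -2.16]
slot hi [0.648 0.033 0.268] [-0.39  0.57  0.72  1.73 -1.02  1.14 -1.18]
slot in [0.666 0.077 0.186] [-0.34  0.66  0.54  1.75 -1.08  0.97 -1.14]
slot + [0.636 0.089 0.186] [-0.37  0.62  0.54  1.83 -1.09  0.93 -1.12]
```

Pointer is about -0.022, so it sits in the -0.021 notch and needs three teeth. The first wrist option is fine, so I grasp now.

Run:
```python
from h import *
from station import *
Q=list(q(RS))
move_ptp([*LEV,.32],Q)
print(movel([*LEV,.17],rate=.2),movel([*LEV,.122],rate=.1,force_limit=15))
close(50);wait(.2)
st=get_state();print(st["time"],st["width"],st["gripper_force"],st["ee_pos"],st["wrist_force"])
movel([*LEV,.35],rate=.2)
st=get_state();print(st["time"],st["width"],st["ee_pos"],st["wrist_force"])
for n in("side","top"):
    s=snapshot(n);cv2.imwrite(f"pics/{n}1.png",s["img"][:,:,::-1]);pickle.dump(s,open(f"{n}1.pkl","wb"))
i=cv2.resize(cv2.imread("pics/side1.png")[40:220,160:400],(800,600));cv2.imwrite("pics/side1c.png",i)
```

```text
False False
6.1 0.02529420745571826 49.99846902675927 [ 0.5575342  -0.26248302  0.12198188] [ 0.70998557 -0.25239026  0.22850097]
7.3917 0.025335172313204826 [ 0.55702534 -0.26206841  0.34883231] [ 0.26610469  0.90692803 -1.54355311]
```

View pics/side1c.png

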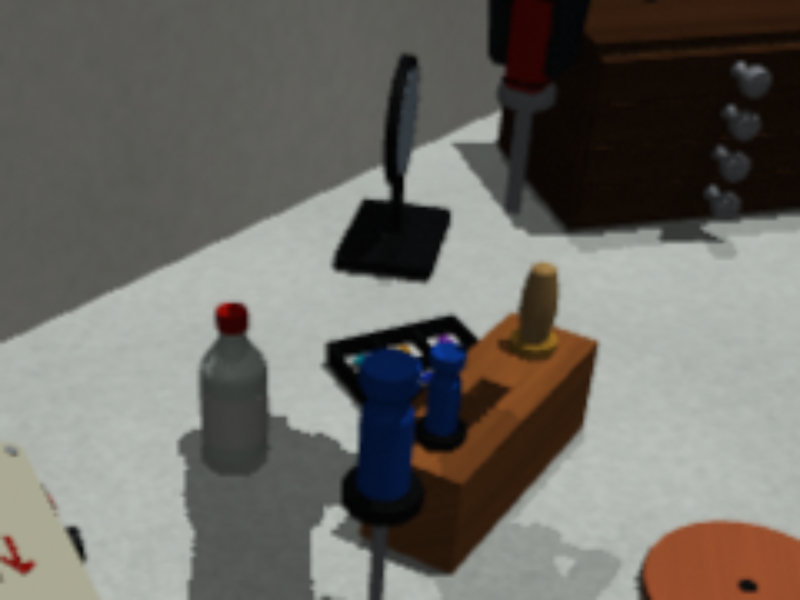

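The lever is held upright, tip at crop (514,210), and the file and driver are undisturbed. Next I hover over the slot and check alignment.

Run:
```python
from h import *
from station import *
s=pickle.load(open("side1.pkl","rb"))
def proj(s,X):
    c=s["pose"][:3,:3].T@(X-s["pose"][:3,3]);k=s["K"]@c;return (k[:2]/k[2]).round(1)
e=get_state();print("expected tip px",proj(s,e["ee_pos"]-[0,0,TL]))
Q=list(q(RM))
move_ptp(list(slot(0,-.012,.07)),Q)
movel(list(slot(0,-.012,.012)),rate=.1)
print(get_state()["time"],get_state()["ee_pos"]-slot(0,-.012,.012))
o=[]
for n,(x,y) in(("side",(100,160)),("top",(125,100))):
    s=snapshot(n);pickle.dump(s,open(f"{n}2.pkl","wb"))
    print(n,"tip expected",proj(s,slot(0,-.012,.012-TL)))
    o.append(cv2.resize(s["img"][y:y+90,x:x+80],(400,450),interpolation=cv2.INTER_CUBIC))
cv2.imwrite("pics/hov.png",np.hstack(o)[:,:,::-1])
```

```text
expected tip px [313.2 103. ]
9.4583 [ 1.87725775e-04 -3.49707001e-04  5.93962266e-05]
side tip expected [152.2 196.9]
top tip expected [177.6 140.4]
```

View pics/hov.png

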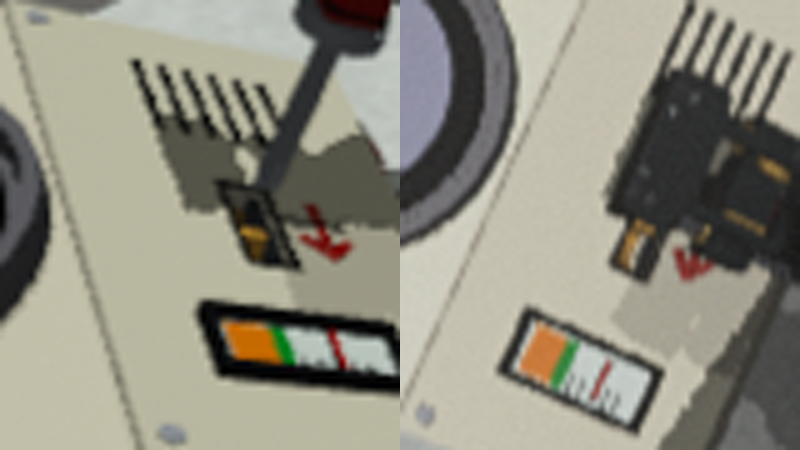

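Blade tip appears at side (153,197.6) against (152.2,196.9) predicted, over the upper part of the slot and aligned. Next: insert and make one stroke.

```bash
cat > stroke.py <<'E'
from h import *
from station import *
def stroke(y1=.016):
    if movel(list(slot(0,-.012,-.015)),rate=.06,force_limit=12):
        print("BLOCKED",get_state()["ee_pos"]-slot(0,-.012,0));return False
    f0=get_state()["wrist_force"]
    hit=movel(list(slot(0,y1,-.015)),rate=.03,force_limit=20)
    wait(.2);st=get_state();print("hit",hit,"f slot",np.round((st["wrist_force"]-f0)@np.c_[sx,sy,sn],2),"y",(st["ee_pos"]-slot(0,0,-.015))@sy)
    movel(list(slot(0,y1-.002,-.015)),rate=.03)
    movel(list(slot(0,y1-.002,.012)),rate=.08);return True
def look(tag):
    wait(.2);s=snapshot("side");t=snapshot("top");pickle.dump((s,t),open(tag+".pkl","wb"))
    for n,z,b in(("side",s,(138,218,48,24)),("top",t,(143,158,40,32))):
        p=pointer(z,b);print(n,p[0],p[1],"diff",None if None in p else round(p[0][1]-p[1][1],4))
    return s,t
E
python3 - <<'E'
from stroke import *
print(stroke());s,t=look("k1")
o=[cv2.resize(i["img"][y:y+90,x:x+80],(400,450),interpolation=cv2.INTER_CUBIC) for i,x,y in((s,100,160),(t,125,100))]
cv2.imwrite("pics/k1.png",np.hstack(o)[:,:,::-1]);print(get_state()["time"])
E
```

```text
hit False f slot [-1.1  -0.35 -0.27] y 0.015909560522593805
True
side (array([163.7, 228.9]), np.float64(-0.0004), np.float64(0.0848)) (array([156.2, 228.4]), np.float64(0.0155), np.float64(0.0857)) diff -0.0159
top None (array([157.5, 172.5]), np.float64(0.0121), np.float64(0.0863)) diff None
12.475
```

View pics/k1.png

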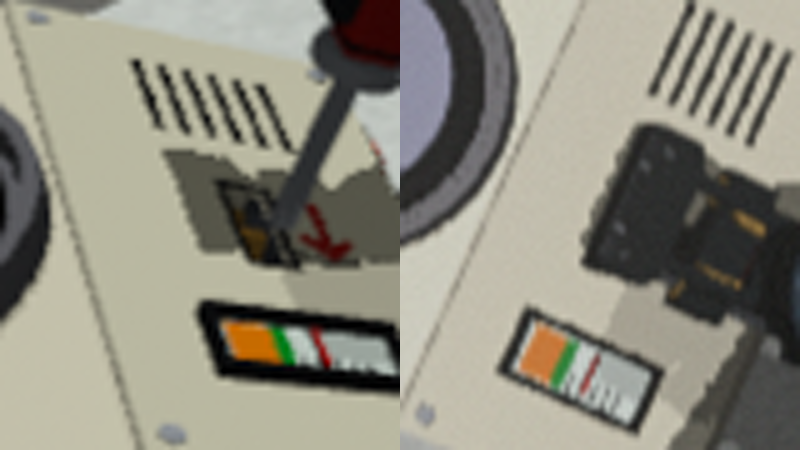

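The pointer moved from -0.0229 to -0.0159 in the side view, exactly one tooth. The lever is still straight. Second stroke, check, then the third if the second worked.

Run:
```python
from stroke import *
def read(tag):
    s,t=look(tag);p=pointer(s,(138,218,48,24));return p[0][1]-.0155+.0019
ok=True
for k,goal in((2,-.007),(3,0)):
    movel(list(slot(0,-.012,.012)),rate=.08)
    if not stroke():break
    try:v=read(f"k{k}")
    except TypeError: print("unread");break
    print("pointer est",v)
    if abs(v-goal)>.0025:break
s,t=pickle.load(open(f"k{k}.pkl","rb"))
o=[cv2.resize(i["img"][y:y+90,x:x+80],(400,450),interpolation=cv2.INTER_CUBIC) for i,x,y in((s,100,160),(t,125,100))]
cv2.imwrite("pics/k3.png",np.hstack(o)[:,:,::-1]);print(get_state()["time"])
```

```text
hit False f slot [-1.24  1.51 -0.07] y 0.015883424949478506
side (array([160.5, 229. ]), np.float64(0.0067), np.float64(0.0862)) (array([156.2, 228.4]), np.float64(0.0155), np.float64(0.0857)) diff -0.0088
top None (array([157.5, 172.5]), np.float64(0.0121), np.float64(0.0863)) diff None
pointer est -0.006899999999999999
hit False f slot [-0.11 -0.73  0.18] y 0.01589611087928487
side (array([156.9, 228. ]), np.float64(0.0137), np.float64(0.0843)) (array([155.3, 228.4]), np.float64(0.0174), np.float64(0.0863)) diff -0.0037
top (array([159., 170.]), np.float64(0.0112), np.float64(0.0787)) (array([156. , 173.5]), np.float64(0.0147), np.float64(0.0903)) diff -0.0035
pointer est 0.00010000000000000048
19.2583
```

View pics/k3.png

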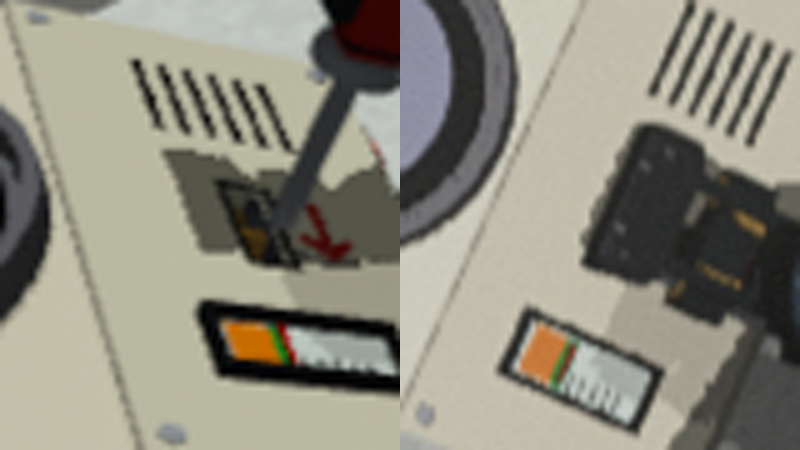

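The pointer stepped a third time and now shows on the green band, estimated at 0.000 after the constant view bias. The red line is at side (157,228) and the green at (156,228). Now I take the lever back and compare its image above the stand with the one taken just after pickup, to catch any slip.

Run:
```python
from h import *
from station import *
movel(list(slot(0,.014,.07)),rate=.12)
move_ptp([*LEV,.35],list(q(RS)));wait(.3)
a=pickle.load(open("side1.pkl","rb"));s=snapshot("side");t=snapshot("top")
def cr(i):return cv2.resize(i["img"][30:120,280:350],(400,514),interpolation=cv2.INTER_CUBIC)
cv2.imwrite("pics/ret.png",np.hstack([cr(a),cr(s)])[:,:,::-1])
for n,z,b in(("side",s,(138,218,48,24)),("top",t,(143,158,40,32))):print(n,pointer(z,b))
st=get_state();print(st["time"],st["ee_pos"],st["width"])
```

```text
side [(array([156.9, 227.9]), np.float64(0.0136), np.float64(0.0839)), (array([155.4, 228.4]), np.float64(0.0172), np.float64(0.086))]
top [None, (array([156. , 173.5]), np.float64(0.0147), np.float64(0.0903))]
21.5333 [ 0.55755208 -0.26232367  0.34992172] 0.025569633531823076
```

View pics/ret.png

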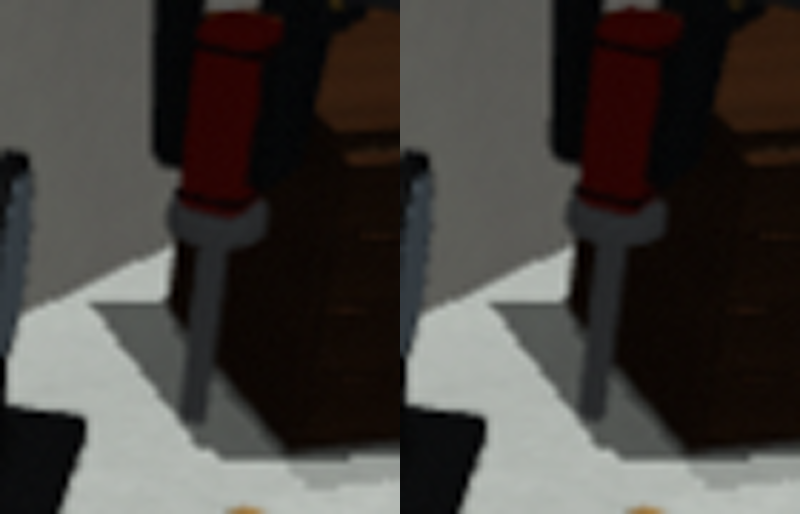

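The lever looks the same in both crops (tip at (193,418) and (593,415)), so there was no slip. Lowering it into the middle socket.

Run:
```python
from h import *
from station import *
movel([*LEV,.14],rate=.15)
h=movel([*LEV,.1215],rate=.04,force_limit=6);st=get_state();print(h,st["time"],st["ee_pos"],st["wrist_force"])
if st["ee_pos"][2]<.126:
    ungrasp();wait(.3)
    movel([*LEV,.25],rate=.15);movel([*LEV,.4],rate=.2)
    q0=get_state()["joint_positions"]
    move_joints([-1.311,.536,-.004,1.538,.003,1.067,-.071]);wait(.3)
s=snapshot("side");t=snapshot("top");pickle.dump((s,t),open("end.pkl","wb"))
r,g,b=chan(t);_,m=blob(((r>90)&(g<70)&(b<70)).astype(np.uint8),308,175,30,35);P=pts(t,m);P=P[P[:,2]>.15];print("lever top",P.mean(0).round(4),(s["pose"]-pickle.load(open("side1.pkl","rb"))["pose"]).max())
def c(i,x,y,w,h):return cv2.resize(i["img"][y:y+h,x:x+w],(400,300),interpolation=cv2.INTER_CUBIC)
cv2.imwrite("pics/end.png",np.vstack([np.hstack([c(t,265,155,104,78),c(t,120,110,112,84)]),np.hstack([c(s,255,105,100,75),c(s,115,175,92,69)])])[:,:,::-1])
print(pointer(s,(138,218,48,24)),pointer(t,(143,158,40,32)),get_state()["time"],get_state()["wrist_force"])
```

```text
True 23.5417 [ 0.55734041 -0.26220866  0.12197185] [-0.66972161  1.52227223  5.59247536]
lever top [ 0.557  -0.2628  0.1616] 0.0
[(array([157.2, 228.5]), np.float64(0.0135), np.float64(0.0858)), (array([155.6, 229. ]), np.float64(0.0173), np.float64(0.0879))] [(array([159., 170.]), np.float64(0.0112), np.float64(0.0787)), None] 30.5083 [ 0.17604274 -0.816404    0.05710491]
```

View pics/end.png

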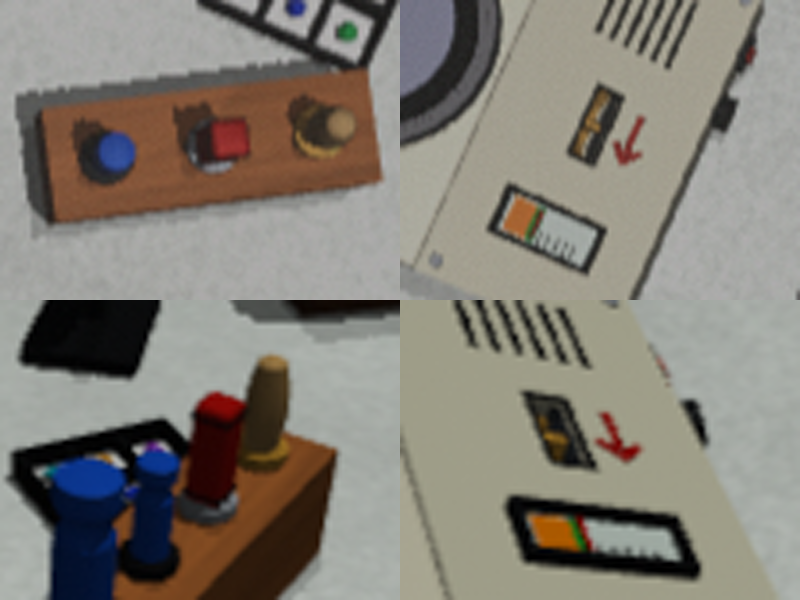

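The lever is upright and right down in the middle socket, with its top at 0.1616 as at the start. The neighbouring tools are unmoved and the pointer lies in the green band, so I hand in.

```bash
python3 -c "
from station import *
print(job_done())"
```

```text
the job is handed in; nothing more can be done
None
```

I pushed the wheel round three teeth so the gauge pointer reads in the green band, then stood the lever back upright and fully down in its socket; the job was handed in at about 30.5 s and no verdict came back.

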